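# Sweep the ring blanks into the catch tray

## Robot

A 6-joint arm with a two-finger parallel gripper is mounted at the origin on the work surface. World frame = base frame: x ahead of the robot, y to its left, z up, the work surface at z = 0. Lengths are in mm, angles in rad, forces in N, time in s.
With the tool pointing down it reaches from about 350 to 975 mm from the base axis. Payload 7.1 kg.
Tool frame: the origin (TCP) lies on the centre line of the jaws, within the pads' length; the fingertips stand 8 mm ahead of it and the grasp point (between the pads) lies 11 mm behind it; x points along the fingers, z is the direction in which the jaws open and shut, and the axes are right-handed (so a half turn about x gives the same grasp; the last joint's range is limited). The gripper opens to 88 mm and grips with 3 to 60 N. Pads are 20 mm wide; open, the fingers measure 115 mm over their backs; the gripper's body (75 mm by 178 mm) begins 61 mm behind the grasp point.
Start: joints at [-1.207, 0.423, 1.63, -0, 1.089, -0.019], TCP at [233.466, -579.74, 230.675] pointing down, gripper open.
Joint ranges: [-3, 3], [-0.9, 2.11], [0.09, 2.58], [-1.31, 4.45], [0.11, 2.69], [-2.54, 2.54]. Speed limits (rad/s): [2.39, 2.39, 3.01, 3.14, 3.14, 3.14].

## Interface

Orientations are given as a rotation vector (axis times angle).
In Python, from workcell import status, get_image, camera_params, close_job gives the robot as it stands. The module is installed in compiled form; this text tells all that it offers.
- The arm moves only by the tool apply_moves, never from a script. Its argument "increments" is a list of rows, each a list of 7 numbers: the closure in counts, from 0 (fully open) to 255 (shut), then the shift along the tool's x, y, z in mm, then the turn, a rotation vector about the tool's x, y, z in degrees. A call has exactly 8 rows; each row shifts and turns the commanded pose from where the row before left it, along the tool's axes as they then stand; what a row does not reach is not made up. A row lasts 1/8 s, in which the tool goes at most 62.5 mm and 10.7 degrees, less where a joint would pass 70% of its speed; a pose out of reach is approached as far as the arm can. A call with a gripper value outside its range is refused whole. The fingers move at their own pace and stop on an object; the grip force is fixed at half the most. Time passes only in rows, so rows that do not move let the fingers close, or fill a call up. It gives the time, the measured TCP pose, the force and the opening at its end, in the units of the state.
- status.get_obs(): the state, without advancing time (a new reading comes with each control period).
- get_image(name): name is "scene" or "top"; returns the picture (384x512x3 uint8, red, green, blue); there is no depth.
- camera_params(name): a dict with "camera_matrix" (3x3 intrinsics, pixels), "rvec" (rotation vector, rad) and "tvec" (3), from world to camera coordinates, as OpenCV has them. Camera axes: x right, y down, z forward; pixel columns grow to the right and rows downward; lengths in mm; the calibration is good to about 2 mm. A picture is of the moment at which its call begins. camera_params takes no time and is no camera call.
- close_job(): hands the job in, once; it reports no verdict.
The state is a dict: "t": time; "qpos": joint angles; "qvel": joint speeds; "joint_torque": joint torques, N m; "ee_pos": TCP position; "orientation": TCP orientation; "ft_force": force on the tool from outside, world axes, zero at the start; "moment": the same for the moment, N m; "width": finger opening in mm.
Only numpy, scipy, OpenCV 4.12 (cv2) and the standard library are available. Lean on these libraries where they do the work, as an engineer would, in place of code of your own. Each camera call takes 0.05 s, during which the arm holds its last target.

## Task

With the fingertips, sweep the three loose brass rings across the steel-topped sorting board and off its side edge into the plain catch tray, the one without compartments. Only push them along: do not lift or carry them. Leave the jar and the doming block standing where they are on the board (push a ring round them if they are in its way), and do not disturb the other tools on the bench.

Things in the scene. Friction and masses are not known exactly. Their poses are not given: they have to be found in the camera images.
- board: Fixed sorting board: wood with a sheet-steel top, 200 (x) x 240 (y) mm, top surface 32 mm above the bench. Origin: centre of the underside. A wooden rim 6 mm wide and 5 mm high runs along its +x and its -x edge; the other two sides (at y = +120 and -120 mm) are open edges without rim, with one tray set against each. The rings, the jar and the doming block start on its top.
- catch_tray: Plain open aluminium tray without compartments, fixed, empty: 190 (x) x 100 (y) x 26 mm high, walls and floor 3 mm. Origin: centre of its underside; axes parallel to the board's. It stands 1 mm from one open edge of the board, on the board's +y or its -y side, its centre 171 mm from the board's centre; its rim is 6 mm below the board's top, so that what is pushed over the edge drops in.
- stock_tray: Aluminium tray of the same outside size as the catch tray, fixed, divided into six compartments with small stock in them, against the opposite open edge of the board. Rings must not go here. Origin: centre of its underside.
- ring_a: Loose plain brass ring lying flat on the board: outside diameter 24 mm, hole 18 mm, 10 mm high, about 17 g. Origin: centre of its underside, z along its axis. It starts in the row near the board's -x rim (about 60 mm from the centre line).
- ring_b: Loose plain brass ring lying flat on the board: outside diameter 24 mm, hole 18 mm, 10 mm high, about 17 g. Origin: centre of its underside, z along its axis. It starts in the middle row (the board's y axis), the same row as the jar and the doming block, which may stand between it and the catch tray.
- ring_c: Loose plain brass ring lying flat on the board: outside diameter 24 mm, hole 18 mm, 10 mm high, about 17 g. Origin: centre of its underside, z along its axis. It starts in the row near the board's +x rim (about 60 mm from the centre line).
- jar: Small amber jar with a dark lid, loose, standing upright on the board: diameter 32 mm, 42 mm high, about 120 g. Origin: centre of its underside. Must stay where it stands, within 15 mm, and upright.
- doming_block: Dark steel cube with round hollows, loose, on the board: 32 mm a side, about 250 g. Origin: centre of its underside. Must stay where it stands, within 15 mm, and upright.
- hammer: Bystander, not to be moved. Hammer, 240 mm long, lying on the bench beyond the board. Origin: underside of the hammer, x along the handle.
- brush: Bystander, not to be moved. Bench brush, 180 mm long, lying on the bench to the left. Origin: underside, x along it.
- pliers: Bystander, not to be moved. Pliers, 180 mm long, 14 mm thick, lying on the bench beyond the board. Origin: underside at the pivot, x towards the jaws.
- file: Bystander, not to be moved. File with a round wooden handle, 212 mm long, 22 mm thick, lying on the bench to the right. Origin: underside, x towards its tip.
- tin: Bystander, not to be moved. Low round closed tin, diameter 56 mm, 35 mm high, on the bench to the left. Origin: centre of its underside.
Things that resemble listed ones, but are neither listed nor needed, are in the scene too. What is shaped like the catch_tray but blue is not meant.

How it is judged (in metres and radians):
At the end, for the whole second after the job is handed in: All three rings lie at rest inside the catch tray, their undersides' centres below its rim; the jar and the doming block are upright and within 15 mm of where they stood; the other loose tools are within 30 mm of where they lay (x of ring_a in the frame of catch_tray between -0.095 and 0.095 m and y of ring_a in the frame of catch_tray between -0.05 and 0.05 m and z of each of ring_a, ring_b, ring_c in the frame of catch_tray below 0.026 m and linear speed of each of ring_a, ring_b, ring_c below 0.02 m/s and x of ring_b in the frame of catch_tray between -0.095 and 0.095 m and y of ring_b in the frame of catch_tray between -0.05 and 0.05 m and x of ring_c in the frame of catch_tray between -0.095 and 0.095 m and y of ring_c in the frame of catch_tray between -0.05 and 0.05 m and distance of each of jar, doming_block from where it was at the start of the episode below 0.015 m and angle between each of jar, doming_block's own z axis and vertical below 0.2 rad and distance of each of hammer, brush, pliers, file, tin from where it was at the start of the episode below 0.03 m); the robot touches nothing.
It fails at once if a ring is lifted or carried (its origin rises more than 20 mm above the board's top) (height (world z) of any of ring_a, ring_b, ring_c above 0.052 m).
It fails at once if the jar or the doming block is pushed more than 15 mm, lifted or tipped (distance of any of jar, doming_block from where it was at the start of the episode above 0.015 m or angle between any of jar, doming_block's own z axis and vertical above 0.3 rad).
It fails at once if another loose tool on the bench is moved more than 30 mm (distance of any of hammer, brush, pliers, file, tin from where it was at the start of the episode above 0.03 m).
It also fails if it takes over 64 s, if anything falls off the work surface, if the arm or the gripper's body presses on something with over 40 N, if the wrist force passes 120 N, or if a joint passes its speed limit or range.

## Working session

There is one attempt and no reset: what is moved stays moved. The work goes in short steps, Python scripts to look and compute and a tool call to move; the robot and the scene stay as the last step left them, time stands still between calls to the robot, and variables do not carry over. Pictures are saved under pics/ and viewed, and the job is handed in when it is done.

Besides the shell and the picture viewer there is one more tool, called after "Emit:" by a JSON object that holds its "fn" and its "kwargs", one argument or row to a line. apply_moves: Moves the arm, as the interface text tells. Its arguments: {"type":"object","properties":{"increments":{"type":"array"}},"required":["increments"]}

```bash
mkdir -p pics
python3 - <<'E'
from workcell import status,get_image,camera_params
import cv2
print(status.get_obs())
for n in("scene","top"):
    print(n,camera_params(n)); cv2.imwrite(f"pics/{n}0.png",cv2.resize(get_image(n)[:,:,::-1],(800,600),interpolation=cv2.INTER_CUBIC))
E
```

```text
{'t': 0.0, 'qpos': array([-1.20699478e+00,  4.23840994e-01,  1.63067176e+00, -2.50516423e-05,
        1.08860550e+00, -1.89808257e-02]), 'qvel': array([-0.00060701, -0.00030199, -0.00048379,  0.00074884, -0.00037973,
       -0.00120448]), 'joint_torque': array([ 1.82709522e-03, -5.44607520e+01, -2.73665893e+01,  6.45264890e-02,
        2.27821857e-02, -1.35510340e-04]), 'ee_pos': array([ 233.27653392, -579.25344567,  229.90876153]), 'orientation': array([ 0.92364713,  1.36761428, -0.92222969]), 'ft_force': array([-0.00971753,  0.0043444 , -0.11039194]), 'moment': array([ 0.00866189, -0.05224179,  0.01516567]), 'width': 87.75881165224689}
scene {'camera_matrix': array([[458.69012441,   0.        , 261.54935712],
       [  0.        , 458.69012441, 192.23202667],
       [  0.        ,   0.        ,   1.        ]]), 'rvec': array([ 1.35774903,  2.43557585, -0.67181737]), 'tvec': array([ 265.34005819, -348.38925187, 1462.55249843])}
top {'camera_matrix': array([[456.80890658,   0.        , 252.77540149],
       [  0.        , 456.80890658, 199.90146783],
       [  0.        ,   0.        ,   1.        ]]), 'rvec': array([ 2.14902702, -2.14874645,  0.14676755]), 'tvec': array([   7.74898611,  498.58166979, 1544.44749836])}
```

View pics/scene0.png

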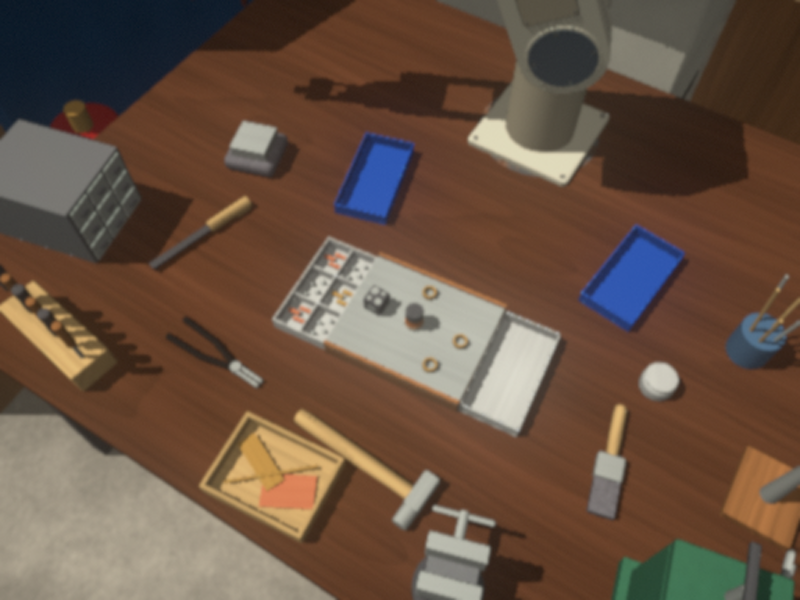

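View pics/top0.png

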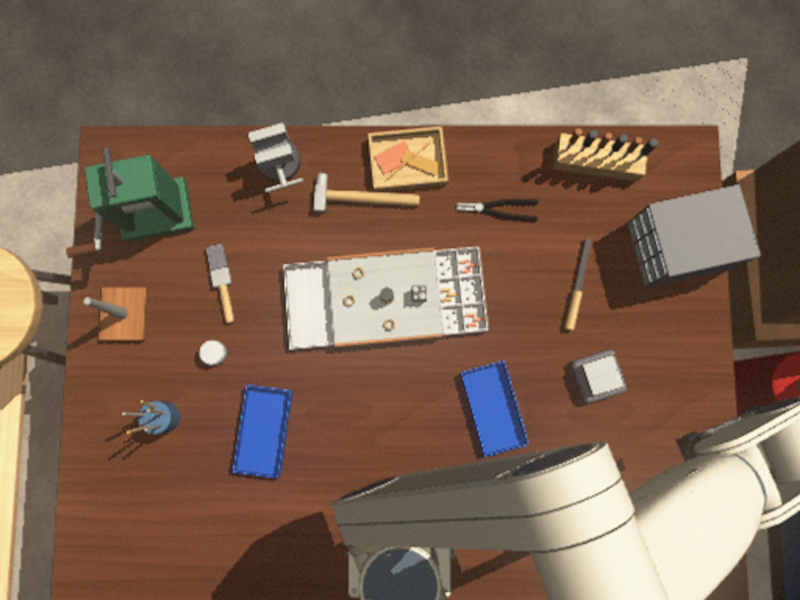

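The catch tray is the plain silver one at top view (305,305), on the world +y side. The divided tray at (462,290) is the stock tray, and the two blue ones are decoys. The rings are at (358,273), (349,300) and (389,325), the jar at (386,296) and the block at (419,293). Next I'll enlarge and measure.

```bash
cat > h.py <<'E'
import numpy as np,cv2
from workcell import status,get_image,camera_params
def ray(n,uv,z):
    p=camera_params(n);R=cv2.Rodrigues(p["rvec"])[0];C=-R.T@p["tvec"]
    uv=np.atleast_2d(uv).astype(float)
    d=np.c_[uv,np.ones(len(uv))]@np.linalg.inv(p["camera_matrix"]).T@R
    return C+d*((z-C[2])/d[:,2])[:,None]
def proj(n,P):
    p=camera_params(n);return cv2.projectPoints(np.float64(P),p["rvec"],p["tvec"],p["camera_matrix"],None)[0][:,0]
def crop(n,x0,y0,x1,y1,s,f,grid=True):
    im=get_image(n)[y0:y1,x0:x1,::-1]
    im=cv2.resize(im,None,fx=s,fy=s,interpolation=cv2.INTER_CUBIC).copy()
    if grid:
        for x in range((x0+9)//10*10,x1,10): cv2.putText(im,str(x),(int((x-x0+.5)*s)-8,8),0,.3,(0,255,255)); cv2.line(im,(int((x-x0+.5)*s),10),(int((x-x0+.5)*s),14),(0,255,255))
        for y in range((y0+9)//10*10,y1,10): cv2.putText(im,str(y),(0,int((y-y0+.5)*s)),0,.3,(0,255,255))
    cv2.imwrite(f,im)
E
python3 - <<'E'
from h import *
crop("top",175,150,320,230,5.5,"pics/top1.png")
crop("scene",170,145,365,285,4,"pics/scene1.png")
E
```

```text
(no output)
```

View pics/top1.png

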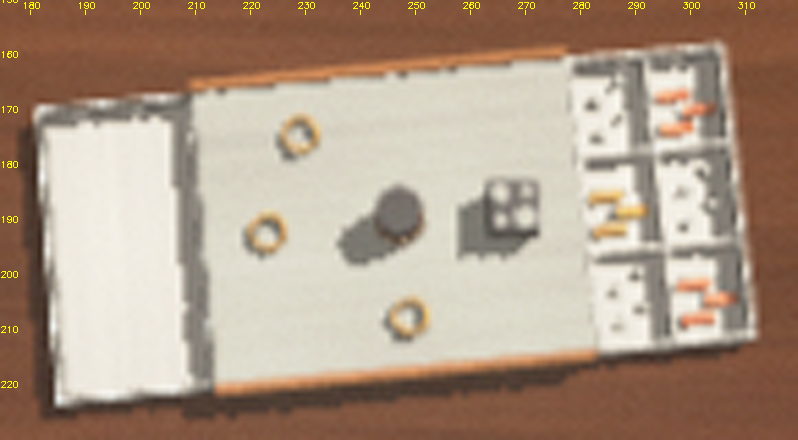

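View pics/scene1.png

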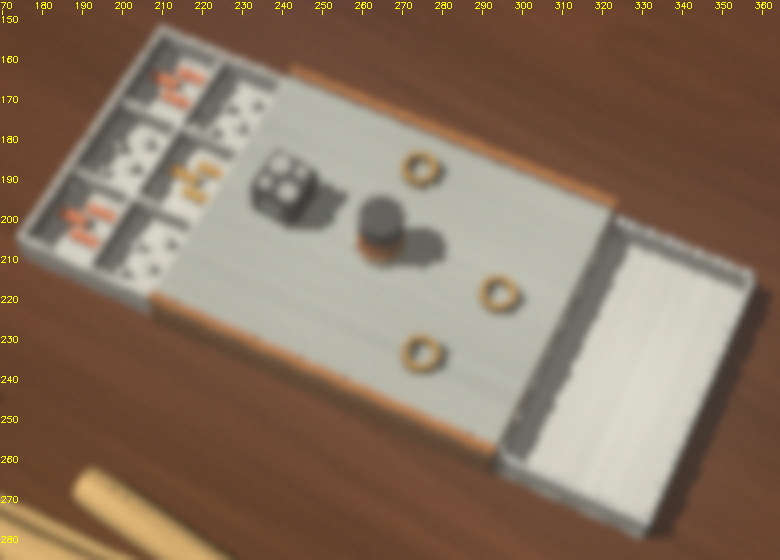

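Run:
```python
from h import *
np.set_printoptions(precision=1,suppress=True)
T=lambda *a:[(x/5.5-.5+175,y/5.5-.5+150) for x,y in a]
S=lambda *a:[(x/4-.5+170,y/4-.5+145) for x,y in a]
print("rings abc top",ray("top",T((409,319),(267,233),(299,136)),40))
print("rings abc scene",ray("scene",S((422,169),(499,294),(422,354)),40))
bc=ray("top",T((190,83),(567,48),(598,350),(213,391)),37)
print("board top",bc,bc.mean(0))
bs=ray("scene",S((293,66),(617,202),(496,452),(152,296)),37); print("board scene",bs,bs.mean(0))
print("jar",ray("top",T((398,212)),74),ray("scene",S((381,218)),74))
print("block",ray("top",T((512,208)),64),ray("scene",S((284,177)),64))
print("tray",ray("top",T((37,108),(188,96),(212,390),(57,404)),26),ray("scene",S((622,220),(755,276),(647,534),(502,452)),26))
for a,b in((bc[0],bc[1]),(bc[3],bc[2]),(bc[2],bc[1]),(bs[0],bs[1]),(bs[2],bs[3])):
    d=b-a;print(np.degrees(np.arctan2(d[1],d[0])),np.hypot(*d[:2]))
o=status.get_obs();print(cv2.Rodrigues(o["orientation"])[0])
```

```text
rings abc top [[471.5  21.2  40. ]
 [525.8 110.5  40. ]
 [587.8  90.8  40. ]]
rings abc scene [[475.3  21.4  40. ]
 [529.7 110.5  40. ]
 [591.8  90.5  40. ]]
board top [[622.6 160.4  37. ]
 [645.3 -78.9  37. ]
 [452.3 -96.9  37. ]
 [426.6 143.4  37. ]] [536.7  32.   37. ]
board scene [[448.9 -96.7  37. ]
 [427.9 142.1  37. ]
 [623.4 161.5  37. ]
 [645.7 -76.3  37. ]] [536.5  32.6  37. ]
jar [[533.6  27.7  74. ]] [[538.9  27.8  74. ]]
block [[537.7 -42.7  64. ]] [[540.7 -43.8  64. ]]
tray [[608.8 258.9  26. ]
 [616.6 162.7  26. ]
 [428.2 145.1  26. ]
 [419.4 242.2  26. ]] [[431.8 149.4  26. ]
 [423.6 242.   26. ]
 [617.2 262.4  26. ]
 [617.  162.9  26. ]]
-84.58988320502743 240.38257641471074
-83.88955154338139 241.67484052588617
5.321205603581858 193.81801365130457
95.04089374428929 239.71078338431226
-84.63584532616753 238.78335709396714
[[-0.   0.9  0.4]
 [ 0.   0.4 -0.9]
 [-1.   0.  -0. ]]
```

Two views agree: the board centre is about (536.6, 32.3) with yaw about 5.3°. The board-frame positions are a (-64,-5), b (-1.5,79), c (58,53) and jar (-1,-4). Nothing stands between any ring and the +y tray. I'll push with the fingers about 14 mm apart as a cradle, after turning the tool so that tool y lies along board +y.

Emit:
{"fn": "apply_moves", "kwargs": {
  "increments": [
    [214,0,0,0,-9,0,0],
    [214,0,0,0,-9,0,0],
    [214,0,0,0,-9,0,0],
    [214,0,0,0,-9,0,0],
    [214,0,0,0,-9,0,0],
    [214,0,0,0,-9,0,0],
    [214,0,0,0,-9,0,0],
    [214,0,0,0,-9,0,0]
  ]
}}

```text
t: 1.2
ee_pos: [233.4, -579.6, 230.4]
orientation: [-0.058, 1.57, 0.058]
ft_force: [-0.1, -0.1, 0.2]
width: 15.0
```

```bash
cat >> h.py <<'E'
C=np.array([536.6,32.3]);yaw=np.radians(5.3)
ex=np.array([np.cos(yaw),np.sin(yaw)]);ey=np.array([-ex[1],ex[0]])
def B(p): d=np.asarray(p)[:2]-C; return np.round([d@ex,d@ey],1)
def st():
    o=status.get_obs();R=cv2.Rodrigues(o["orientation"])[0]
    print("t",o["t"],"board xy",B(o["ee_pos"]),"z",o["ee_pos"][2].round(1),"w",round(o["width"],1),"F",o["ft_force"].round(1),"zyaw",np.degrees(np.arctan2(R[1,2],R[0,2])).round(2),"xdown",R[:,0].round(3))
E
python3 -c "from h import *;st()"
```

```text
t 1.2 board xy [-358.4 -581.3] z 230.4 w 15.0 F [-0.1 -0.1  0.2] zyaw 4.23 xdown [-0.  0. -1.]
```

Emit:
{"fn": "apply_moves", "kwargs": {
  "increments": [
    [214,0,0,0,-1.1,0,0],
    [214,0,37,20,0,0,0],
    [214,0,37,20,0,0,0],
    [214,0,37,20,0,0,0],
    [214,0,37,20,0,0,0],
    [214,0,37,20,0,0,0],
    [214,0,37,20,0,0,0],
    [214,0,37,20,0,0,0]
  ]
}}

```text
t: 2.2
ee_pos: [350.6, -308.2, 230.8]
orientation: [-0.066, 1.57, 0.066]
ft_force: [0.4, -0.3, -0.4]
width: 14.0
```

Emit:
{"fn": "apply_moves", "kwargs": {
  "increments": [
    [214,0,37,20,0,0,0],
    [214,0,37,20,0,0,0],
    [214,0,37,20,0,0,0],
    [214,0,37,20,0,0,0],
    [214,0,37,20,0,0,0],
    [214,20,37,20,0,0,0],
    [214,30,37,20,0,0,0],
    [214,0,0,0,0,0,0]
  ]
}}

```text
t: 3.2
ee_pos: [466.4, -37.1, 179.0]
orientation: [-0.069, 1.573, 0.07]
ft_force: [-0.0, -1.1, 0.1]
width: 14.5
```

```bash
python3 -c "from h import *;st()"
```

```text
t 3.2 board xy [-76.3 -62.6] z 179.0 w 14.5 F [-0.  -1.1  0.1] zyaw 5.08 xdown [-0.003  0.001 -1.   ]
```

Emit:
{"fn": "apply_moves", "kwargs": {
  "increments": [
    [214,15,5,7,0,0,0],
    [214,25,5,6,0,0,0],
    [214,25,0,0,0,0,0],
    [214,25,0,0,0,0,0],
    [214,20,0,0,0,0,0],
    [214,12,0,0,0,0,0],
    [214,8,0,0,0,0,0],
    [214,0,0,0,0,0,0]
  ]
}}

```text
t: 4.2
ee_pos: [479.0, -28.3, 50.5]
orientation: [-0.068, 1.57, 0.068]
ft_force: [0.1, 0.6, -0.0]
width: 14.0
```

Run:
```python
from h import *
st()
crop("top",175,150,320,230,5.5,"pics/top2.png")
crop("scene",170,145,365,285,4,"pics/scene2.png")
```

```text
t 4.2 board xy [-63. -55.] z 50.5 w 14.0 F [ 0.1  0.6 -0. ] zyaw 4.99 xdown [-0.  0. -1.]
```

View pics/top2.png

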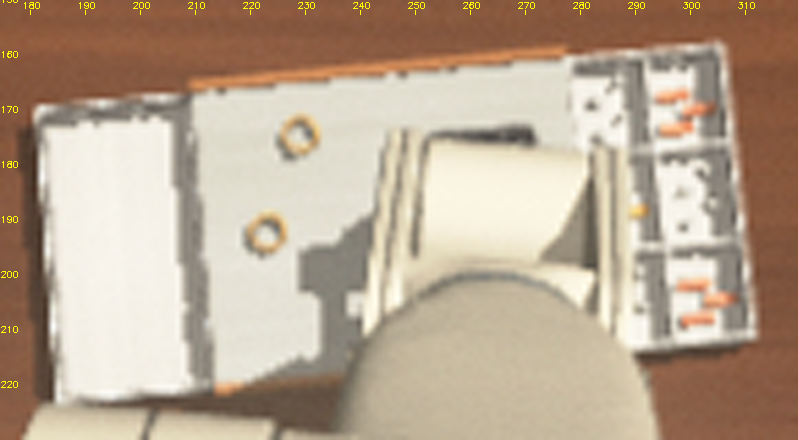

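View pics/scene2.png

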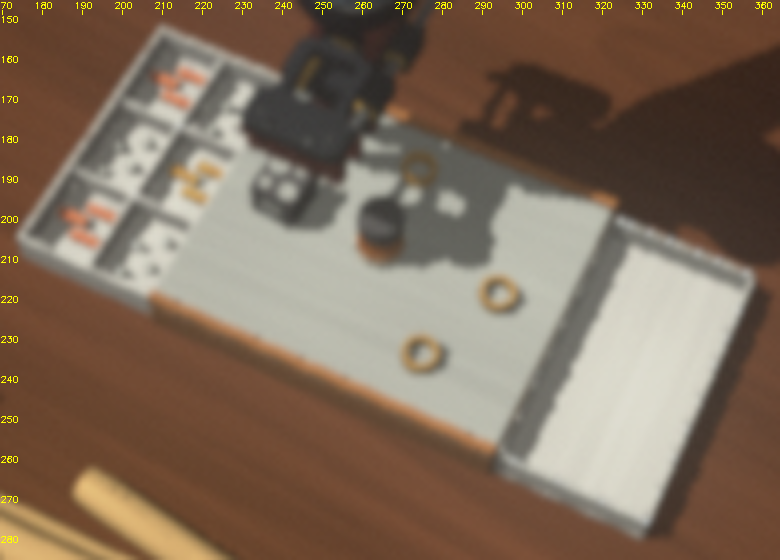

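Emit:
{"fn": "apply_moves", "kwargs": {
  "increments": [
    [214,7,0,0,-0.3,0,0],
    [214,0,10,-1,0,0,0],
    [214,0,10,0,0,0,0],
    [214,0,10,0,0,0,0],
    [214,0,12,0,0,0,0],
    [214,0,12,0,0,0,0],
    [214,0,12,0,0,0,0],
    [214,0,0,0,0,0,0]
  ]
}}

```text
t: 5.3
ee_pos: [471.8, 38.5, 43.7]
orientation: [-0.074, 1.57, 0.074]
ft_force: [-0.1, -0.0, 0.1]
width: 14.2
```

Run:
```python
from h import *
st()
crop("scene",170,145,365,285,4,"pics/scene3.png")
```

```text
t 5.3 board xy [-64.   12.1] z 43.7 w 14.2 F [-0.1 -0.   0.1] zyaw 5.42 xdown [-0.  0. -1.]
```

View pics/scene3.png

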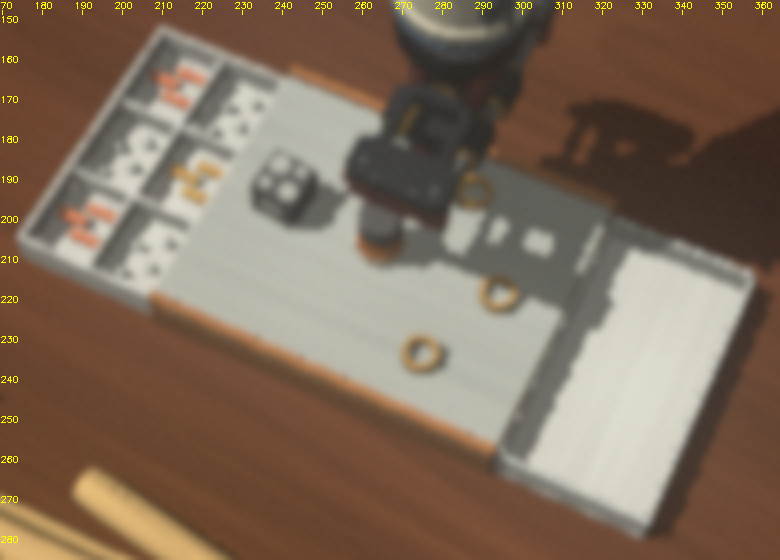

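Ring a, now at crop (474,190), is being pushed and the jar and block have not moved. I'll continue.

Emit:
{"fn": "apply_moves", "kwargs": {
  "increments": [
    [214,0,10,0,0,0,0],
    [214,0,12,0,0,0,0],
    [214,0,12,0,0,0,0],
    [214,0,12,0,0,0,0],
    [214,0,12,0,0,0,0],
    [214,0,12,0,0,0,0],
    [214,0,10,0,0,0,0],
    [214,0,0,0,0,0,0]
  ]
}}

```text
t: 6.35
ee_pos: [464.4, 117.9, 43.7]
orientation: [-0.074, 1.569, 0.074]
ft_force: [0.0, 0.3, -0.7]
width: 14.4
```

Emit:
{"fn": "apply_moves", "kwargs": {
  "increments": [
    [214,0,8,0,0,0,0],
    [214,0,8,0,0,0,0],
    [214,0,8,0,0,0,0],
    [214,0,7,0,0,0,0],
    [214,0,5,0,0,0,0],
    [214,0,0,0,0,0,0],
    [214,0,0,0,0,0,0],
    [214,0,0,0,0,0,0]
  ]
}}

```text
t: 7.35
ee_pos: [461.1, 152.9, 43.7]
orientation: [-0.073, 1.57, 0.073]
ft_force: [0.4, -0.2, 0.4]
width: 14.3
```

Run:
```python
from h import *
st()
crop("scene",170,145,365,285,4,"pics/scene4.png")
```

```text
t 7.35 board xy [-64. 127.] z 43.7 w 14.3 F [ 0.4 -0.2  0.4] zyaw 5.32 xdown [-0. -0. -1.]
```

View pics/scene4.png

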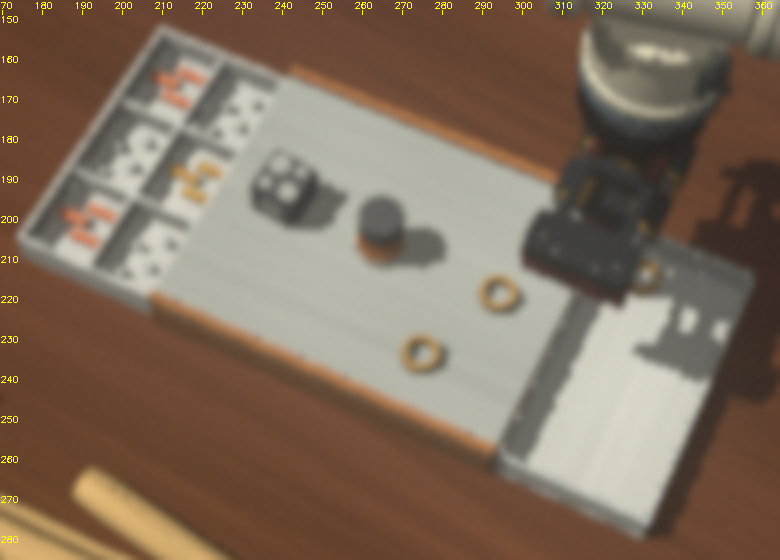

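Ring a is in the tray at crop (648,275). Ring b is next: lift, move over, and come down between the jar and the ring.

Emit:
{"fn": "apply_moves", "kwargs": {
  "increments": [
    [214,-20,0,0,0,0,0],
    [214,-30,0,0,0,0,0],
    [214,0,-15,10,0,0,0],
    [214,0,-22,16,0,0,0],
    [214,0,-22,16,0,0,0],
    [214,0,-18,13,0,0,0],
    [214,0,-10,7.5,0,0,0],
    [214,0,0,0,0,0,0]
  ]
}}

```text
t: 8.4
ee_pos: [531.7, 71.6, 93.3]
orientation: [-0.072, 1.57, 0.072]
ft_force: [-0.2, 0.3, -0.2]
width: 14.2
```

Run:
```python
from h import *
st()
crop("scene",170,145,365,285,4,"pics/scene5.png")
```

```text
t 8.4 board xy [-1.2 39.6] z 93.3 w 14.2 F [-0.2  0.3 -0.2] zyaw 5.26 xdown [-0.  0. -1.]
```

View pics/scene5.png

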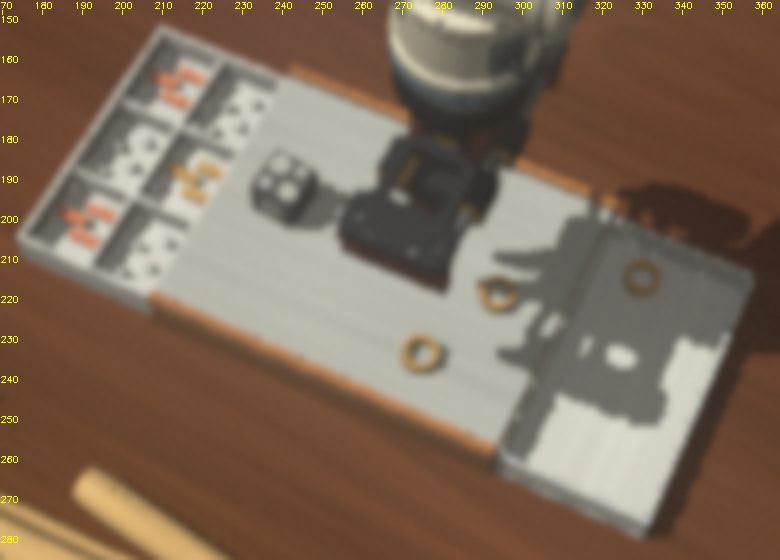

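Ring a lies flat in the tray at crop (642,277). I'll lower the fingers and push b.

Emit:
{"fn": "apply_moves", "kwargs": {
  "increments": [
    [214,20,0,0,0,0,0],
    [214,20,0,0,0,0,0],
    [214,10,0,0,0,0,0],
    [214,0,3,0,0,0,0],
    [214,0,8,0,0,0,0],
    [214,0,10,0,0,0,0],
    [214,0,10,0,0,0,0],
    [214,0,10,0,0,0,0]
  ]
}}

```text
t: 9.45
ee_pos: [527.7, 113.9, 43.9]
orientation: [-0.073, 1.569, 0.073]
ft_force: [0.2, 0.4, 0.5]
width: 13.9
```

Emit:
{"fn": "apply_moves", "kwargs": {
  "increments": [
    [214,0,10,0,0,0,0],
    [214,0,9,0,0,0,0],
    [214,0,8,0,0,0,0],
    [214,0,8,0,0,0,0],
    [214,0,7,0,0,0,0],
    [214,0,6,0,0,0,0],
    [214,0,0,0,0,0,0],
    [214,0,0,0,0,0,0]
  ]
}}

```text
t: 10.45
ee_pos: [523.1, 160.8, 43.7]
orientation: [-0.073, 1.57, 0.073]
ft_force: [-0.6, -0.4, -0.2]
width: 14.3
```

Run:
```python
from h import *
st()
crop("scene",170,145,365,285,4,"pics/scene6.png")
```

```text
t 10.45 board xy [ -1.6 129.2] z 43.7 w 14.3 F [-0.6 -0.4 -0.2] zyaw 5.33 xdown [-0. -0. -1.]
```

View pics/scene6.png

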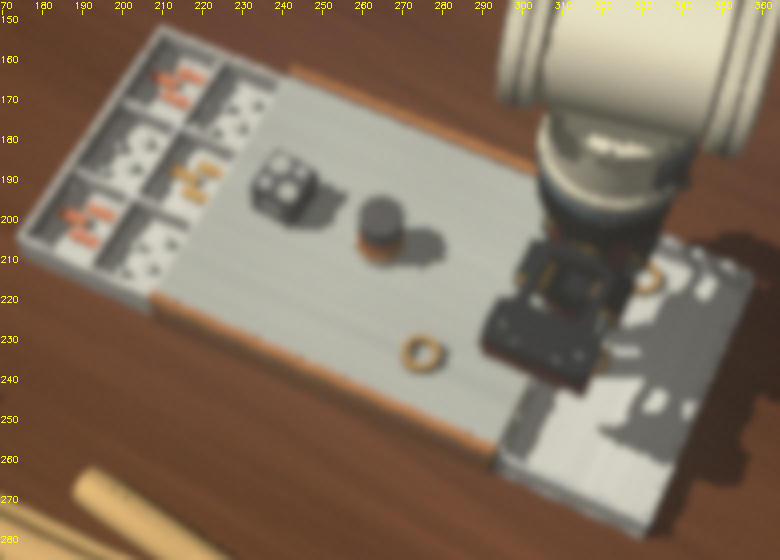

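Ring b has gone over the edge (a bit of brass shows at crop (603,360)). Ring c is next.

Emit:
{"fn": "apply_moves", "kwargs": {
  "increments": [
    [214,-20,0,0,0,0,0],
    [214,-30,0,0,0,0,0],
    [214,0,-15,10,0,0,0],
    [214,0,-25,15,0,0,0],
    [214,0,-30,15,0,0,0],
    [214,0,-28,13,0,0,0],
    [214,0,-18,7,0,0,0],
    [214,0,0,0,0,0,0]
  ]
}}

```text
t: 11.5
ee_pos: [593.8, 49.6, 93.0]
orientation: [-0.071, 1.57, 0.071]
ft_force: [-0.0, -0.2, -0.1]
width: 14.4
```

Run:
```python
from h import *
st()
crop("scene",170,145,365,285,4,"pics/scene7.png")
```

```text
t 11.5 board xy [58.6 11.9] z 93.0 w 14.4 F [-0.  -0.2 -0.1] zyaw 5.2 xdown [-0.001  0.    -1.   ]
```

View pics/scene7.png

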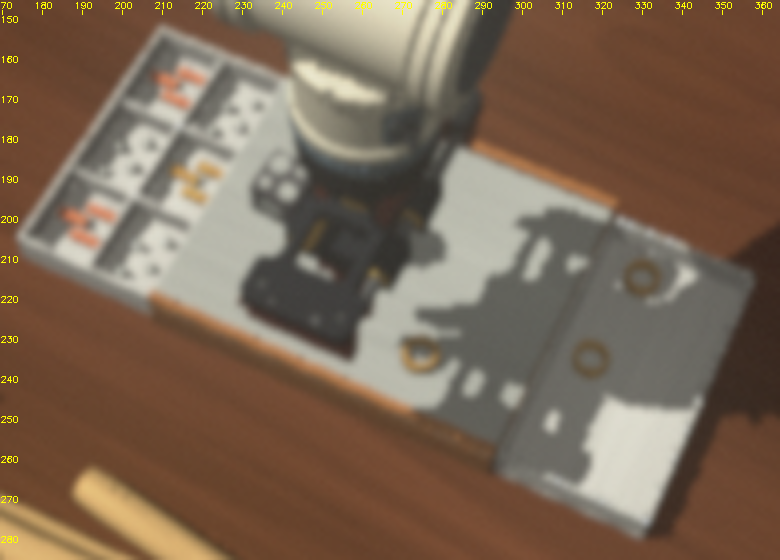

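Rings a (642,277) and b (590,358) both lie flat in the tray. I'll lower the fingers and push c by about 117 mm.

Emit:
{"fn": "apply_moves", "kwargs": {
  "increments": [
    [214,20,0,0,0,0,0],
    [214,20,0,0,0,0,0],
    [214,10,0,0,0,0,0],
    [214,0,3,0,0,0,0],
    [214,0,8,0,0,0,0],
    [214,0,10,0,0,0,0],
    [214,0,10,0,0,0,0],
    [214,0,10,0,0,0,0]
  ]
}}

```text
t: 12.55
ee_pos: [589.9, 92.7, 44.0]
orientation: [-0.073, 1.569, 0.073]
ft_force: [-0.1, 0.7, -0.2]
width: 14.0
```

Emit:
{"fn": "apply_moves", "kwargs": {
  "increments": [
    [214,0,11,0,0,0,0],
    [214,0,11,0,0,0,0],
    [214,0,11,0,0,0,0],
    [214,0,10,0,0,0,0],
    [214,0,9,0,0,0,0],
    [214,0,9,0,0,0,0],
    [214,0,8,0,0,0,0],
    [214,0,7,0,0,0,0]
  ]
}}

```text
t: 13.55
ee_pos: [582.7, 167.9, 43.6]
orientation: [-0.073, 1.57, 0.073]
ft_force: [0.1, -0.2, 0.3]
width: 14.2
```

Run:
```python
from h import *
st()
crop("scene",170,145,365,285,4,"pics/scene8.png")
```

```text
t 13.55 board xy [ 58.5 130.8] z 43.6 w 14.2 F [ 0.1 -0.2  0.3] zyaw 5.33 xdown [-0.  0. -1.]
```

View pics/scene8.png

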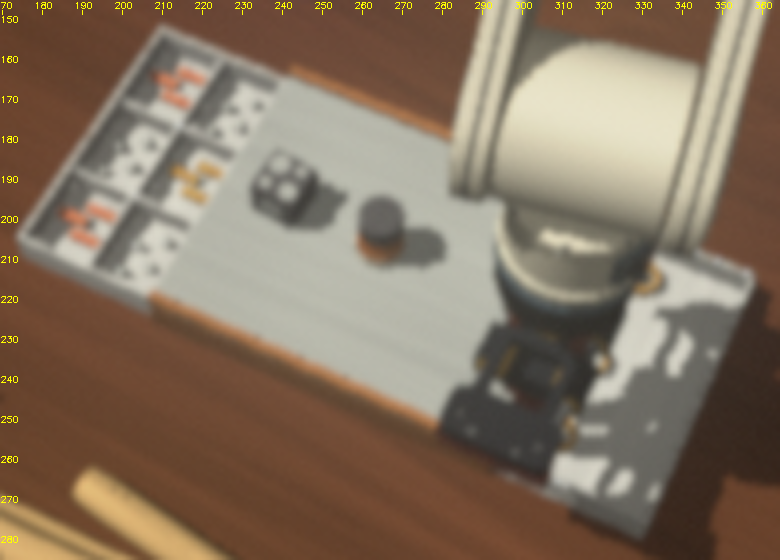

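Ring c appears to be over the edge. I'll lift up and back to get a clear view.

Emit:
{"fn": "apply_moves", "kwargs": {
  "increments": [
    [214,-20,0,0,0,0,0],
    [214,-40,0,0,0,0,0],
    [214,-40,0,0,0,0,0],
    [214,-20,-40,-20,0,0,0],
    [214,0,-50,-30,0,0,0],
    [214,0,-50,-30,0,0,0],
    [214,0,-40,-20,0,0,0],
    [214,0,0,0,0,0,0]
  ]
}}

```text
t: 14.6
ee_pos: [499.0, -23.5, 165.0]
orientation: [-0.07, 1.569, 0.07]
ft_force: [0.6, 0.5, 0.4]
width: 14.4
```

Run:
```python
from h import *
st()
crop("scene",170,145,365,285,4,"pics/scene9.png")
cv2.imwrite("pics/top9.png",cv2.resize(get_image("top")[:,:,::-1],(800,600)))
```

```text
t 14.6 board xy [-42.6 -52.1] z 165.0 w 14.4 F [0.6 0.5 0.4] zyaw 5.1 xdown [ 0.001 -0.    -1.   ]
```

View pics/scene9.png

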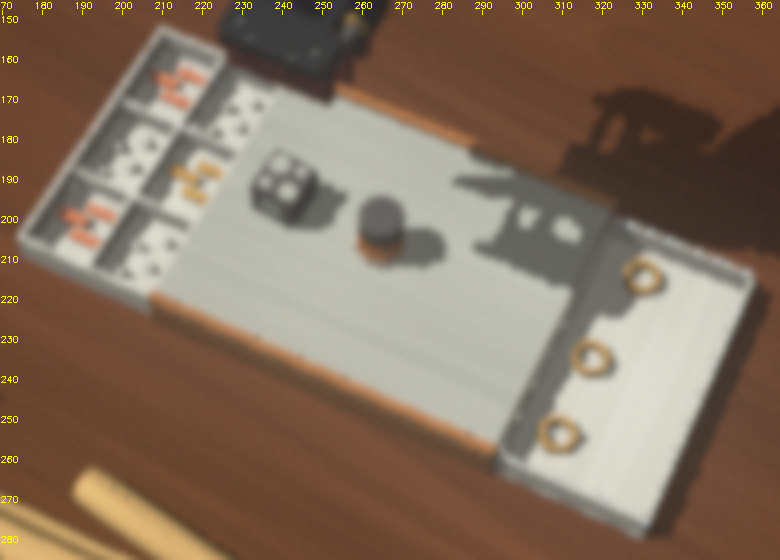

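View pics/top9.png

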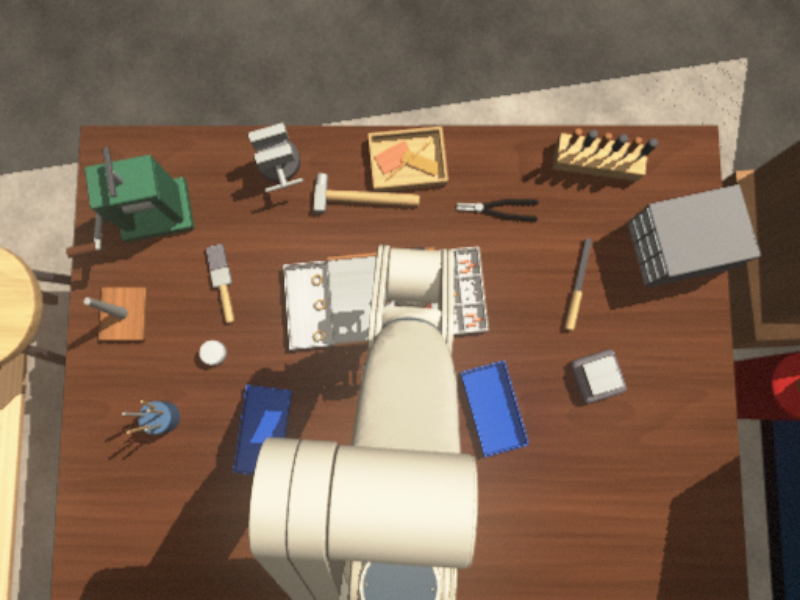

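All three rings lie flat in the catch tray at crop (642,277), (591,358) and (559,435). The jar (381,228) and block (284,185) are at their starting pixels, and the other tools look unchanged. The arm is clear of everything, so I'll hand in.

```bash
python3 -c "from workcell import close_job;print(close_job())"
```

```text
the job is handed in; nothing more can be done
None
```

All three rings were swept into the plain silver catch tray on the board's +y side, and I handed the job in at about 14.7 s. I pushed them in the order a, b, c. Each was pushed in a straight line with the fingertips about 14 mm apart and 3–4 mm above the steel, without lifting.

In the last pictures, all three rings lie flat inside the catch tray. In the scene view the jar and doming block are at the same pixels as at the start. The hammer, brush, pliers, file and tin look unmoved in the top view. The tool was about 120 mm above its pushing height, with contact forces under 1 N.

No check failed. These were checks by eye on the images; I did not measure the final positions, and the hand-in gives no verdict. The two cameras differed by up to 5 mm along the world x axis when I located things at the start, which did not affect the pushes.

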